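# Third hand at the fry cutter: hold the blade cassette home for the wing nuts

## Robot

A 7-joint arm with a two-finger parallel gripper is mounted at the origin on a cart in front of the work surface, level with it; the furniture and walls round the work are solid. World frame = base frame: x ahead of the robot, y to its left, z up, the work surface at z = 0. Lengths are in m, angles in rad, forces in N, time in s.
With the tool pointing down it reaches from about 0.375 to 0.925 m from the base axis. Payload 3.1 kg.
Tool frame: the origin (TCP) lies between the finger pads; the fingertips stand 25 mm ahead of it and the grasp point (between the pads) lies 6 mm ahead of it; z points along the fingers, y is the line along which they close (so a half turn about z gives the same grasp; the last joint's range is limited). The gripper opens to 85 mm and grips with 20 to 120 N. Pads are 22 mm wide; open, the fingers measure 114 mm over their backs; the gripper's body (76 mm by 85 mm) begins 54 mm behind the grasp point. The pads swing forward as they close: fully open they stand 13 mm farther back than shut.
Start: joints at [-1.261, 0.383, 0.044, 1.598, -0.018, 1.161, -0.05], TCP at [0.258, 0.597, 0.256] pointing down, gripper open.
Joint ranges: [-2.61, 2.61], [-0.41, 2.15], [-1.48, 1.57], [0, 2.5], [-1.57, 4.71], [0.05, 1.97], [-2.85, 2.85]. Speed limits (rad/s): [2.79, 2.79, 3.14, 3.14, 3.14, 3.14, 3.14].

## Interface

Orientations are given as a rotation vector (axis times angle).
In Python, from bench import robot gives the robot as it stands.
- The arm moves only by the tool jog_arm, never from a script. Its arguments are lists of equal length, an entry for each row: "jaw": the finger opening in m, from 0 to 0.0854; "offset": the shift along the tool's x, y, z in m, a list of three; "dr": the turn, a rotation vector about the tool's x, y, z in units of 8 degrees (1.0 is 8 degrees), a list of three. A call has exactly 8 rows; each row shifts and turns the commanded pose from where the row before left it, along the tool's axes as they then stand; what a row does not reach is not made up. A row lasts 1/8 s, in which the tool goes at most 62.5 mm and 10.7 degrees, less where a joint would pass 70% of its speed; a pose out of reach is approached as far as the arm can. A call with a gripper value outside its range is refused whole. The fingers move at their own pace and stop on an object; the grip force is fixed at half the most. Time passes only in rows, so rows that do not move let the fingers close, or fill a call up. It gives the time, the measured TCP pose, the force, the opening and the grip force at its end, in the units of the state.
- robot.read_state(): the state, without advancing time (a new reading comes with each control period).
- robot.camera(name): name is "side" or "top" or "wrist"; returns a dict with "frame" (384x512x3 uint8, red, green, blue), "fx", "fy", "cx", "cy" (pixels), "R" (3x3) and "t" (3): a world point X has camera coordinates R X + t. Camera axes: x right, y down, z forward; pixel columns grow to the right and rows downward; lengths in m; the calibration is good to about 2 mm. A picture is of the moment at which its call begins. There is no depth.
- robot.job_done(): hands the job in; it is judged then, once.
The state is a dict: "t": time; "joints": joint angles; "joint_velocities": joint speeds; "joint_efforts": joint torques, N m; "tool_pos": TCP position; "ee_rot": TCP orientation; "force": force on the tool from outside, world axes, zero at the start; "ft_torque": the same for the moment, N m; "grip_width": finger opening in m; "grasp_force": force on a finger pad.
Only numpy, scipy, OpenCV 4.12 (cv2) and the standard library are available. Lean on these libraries where they do the work, as an engineer would, in place of code of your own. Each camera call takes 0.05 s, during which the arm holds its last target. There are 200 camera calls.

## Task

Be the third hand while the fry cutter gets its blade back: take the blade cassette by its blue tab and lower it upright onto the bed in the gap between the end plate and the slackened brass wing nuts, so that the slot in each ear drops over its stud. Then slide it along the bed, square against the four black rubber buffers, and press with a gentle, steady push of about 12 newtons so that a colleague can run the wing nuts up; the buffers must never be squashed hard. The job ends holding: finish while still gripping the cassette and pressing, and leave the things round the work standing where they are.

Things in the scene. Friction and masses are not known exactly. Their poses are not given: they have to be found in the camera images.
- cutter: lever fry cutter fixed to the table, 350 mm long, 136 wide, blade end towards the robot. Origin on the table under the front face of its upright end plate, midway across; +x = press direction, into the plate (roughly away from the robot), y across, z up. End plate 136 mm wide, top at z = 116 mm. Pusher and upright lever stand behind it, from x = 157 mm on, up to z = 245 mm
- seat: where the cassette is pressed: origin in the end plate's front face at the centre of its 64 mm square window, 72 mm above the table, axes as the cutter's. Four black rubber buffers, 13 mm thick, stand at y, z = +-37.5 mm, ends at x = -14 mm; together they give way by 1 mm per 3.2 N, travel 9 mm. Cassette's origin touching them: x = -25, z = -44 mm; at 12 N about 4 mm farther in
- bed (a point): middle of the bed in front of the end plate on which the cassette stands and slides: a steel ledge 68 mm (x) by 80 mm (y) with two slippery white nylon runners along it (friction about 0.1). The point is level with their tops, 28 mm above the table, 34 mm in front of the plate. Pressing down hard on it takes away from the push on the buffers
- stud_left (a point): point where the stud at the cutter's +y side leaves the end plate: level, 8 mm thick, runs 66 mm along the cutter's -x; 56 mm from the middle, 44 mm above the bed. A 4 mm thick collar lies against the plate. The brass wing nut is run back to the stud's end: nut 53 to 62 mm from the plate, 15 mm across, wings reach 20 mm above and below
- stud_right (a point): the same for the equal stud and wing nut at the cutter's -y side
- blade_cassette: loose blade cassette standing upright, 0.28 to 0.56 kg: aluminium frame 88 mm wide (y), 22 deep (x), 88 high with a grid of blades, same front and back (either side may face the plate). Origin under its centre at the lower edge, z up. Ears at both sides, out to y = +-68 mm, 12 deep (x). Total height 128 mm
- tab (a point): centre of the blue carrying tab on top of the cassette: 40 mm wide (y), 12 mm thick (x), 38 high; this point is 109 mm above the cassette's lower edge
- slot_left (a point): mouth of the slot in the cassette's +y ear (the -y ear is its mirror image): 13 mm wide (y), centred 56 mm from the middle, flared and open below at 22 mm above the lower edge, roof at 50 mm; when the cassette stands on the bed the stud's centre lies 44 mm above the lower edge
- salt: salt mill, 44 mm across, 90 mm high, loose bystander; origin under its centre
- pepper: pepper mill, 44 mm across, 90 mm high, loose bystander; origin under its centre
- timer: round wind-up kitchen timer, 62 mm across, 44 mm high, loose bystander; origin under its centre
- ramekin: small white ribbed bowl, 68 mm across, 37 mm high, loose bystander; origin under its centre
- fry_pan_insert: small oblong steel insert pan, open, 108 x 176 mm, 65 mm high, loose bystander
- peeler: peeler with a yellow handle lying on the table, 170 x 25 mm, 18 mm high, loose bystander

How it is judged:
By the outcome, as a careful person would: the job done as asked, in the order asked, and still so for the second after the job is handed in, while the arm keeps its last pose, push and grip.
It also fails if it takes over 56 s, if anything falls off the work surface, if the arm or the gripper's body presses on something with over 40 N, if the wrist force passes 120 N, or if a joint passes its speed limit or range.

## Working session

There is one attempt and no reset: what is moved stays moved. The work goes in short steps, Python scripts to look and compute and a tool call to move; the robot and the scene stay as the last step left them, time stands still between calls to the robot, and variables do not carry over. Pictures are saved under pics/ and viewed, at most 10 in all, crops included, and the job is handed in when it is done.

Besides the shell and the picture viewer there is one more tool, called after "Emit:" as name(argument=value, ...) on one line, values as JSON. jog_arm: Moves the arm, as the interface text tells. Its arguments: {"type":"object","properties":{"jaw":{"type":"array","items":{"type":"number"}},"offset":{"type":"array","items":{"type":"array","items":{"type":"number"}}},"dr":{"type":"array","items":{"type":"array","items":{"type":"number"}}}},"required":["jaw","offset","dr"]}

```bash
mkdir -p pics; ls
cat > h.py <<'E'
import numpy as np, cv2, json
from bench import robot
from scipy.spatial.transform import Rotation as Ro
def snap(n,f):
    c=robot.camera(n); cv2.imwrite(f'pics/{f}.png',c['frame'][:,:,::-1]); 
    np.savez(f'pics/{f}.npz',**c); return c
def proj(c,X):
    p=np.asarray(c['R'])@np.asarray(X,float)+np.asarray(c['t']); return c['fx']*p[0]/p[2]+c['cx'], c['fy']*p[1]/p[2]+c['cy']
def ray(c,u,v):
    R=np.asarray(c['R']); d=R.T@np.array([(u-c['cx'])/c['fx'],(v-c['cy'])/c['fy'],1.]); return -R.T@np.asarray(c['t']), d
def onz(c,u,v,z):
    o,d=ray(c,u,v); return o+d*(z-o[2])/d[2]
def tri(*obs):
    A=np.zeros((3,3));b=np.zeros(3)
    for c,u,v in obs:
        o,d=ray(c,u,v); d=d/np.linalg.norm(d); P=np.eye(3)-np.outer(d,d); A+=P;b+=P@o
    X=np.linalg.solve(A,b); return X
E
python3 - <<'E'
from h import *
for n in('top','side'):
    c=snap(n,n+'0'); o,_=ray(c,0,0); print(n,o,c['fx'],ray(c,c['cx'],c['cy'])[1])
a=[cv2.imread(f'pics/{n}0.png') for n in('top','side')]
s=robot.read_state(); print(s)
E
```

```text
pics
top [ 0.3177583  -0.061145    1.14170901] 398.45542950357026 [ 0.18871393  0.00831992 -0.98199686]
side [-0.01234176 -1.00334369  0.6823617 ] 435.3559904515096 [ 0.43811858  0.75591559 -0.48646041]
{'t': 0.1, 'joints': array([-1.2607775 ,  0.38374884,  0.04383014,  1.59939695, -0.01792937,
        1.16119733, -0.04991095]), 'joint_velocities': array([ 1.31557135e-03, -2.46509078e-03, -4.93832057e-04, -3.70292888e-03,
       -1.15040260e-03, -3.32748165e-05, -3.92336398e-04]), 'joint_efforts': array([ 2.90678858e-03, -4.34727895e+01,  1.02935269e+00, -2.50453770e+01,
        1.08740028e-02,  5.43861621e-03,  5.65539040e-06]), 'tool_pos': array([0.25747064, 0.5959787 , 0.2550247 ]), 'ee_rot': array([-0.63599413, -3.07614737,  0.00365425]), 'force': array([ 0.47553346,  0.30119597, -0.5197464 ]), 'ft_torque': array([ 0.02015695,  0.00465652, -0.01868675]), 'grasp_force': 0.0, 'grip_width': 0.08539153738830021}
```

View pics/top0.png

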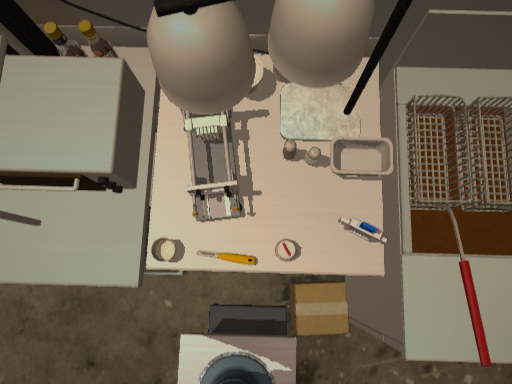

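View pics/side0.png

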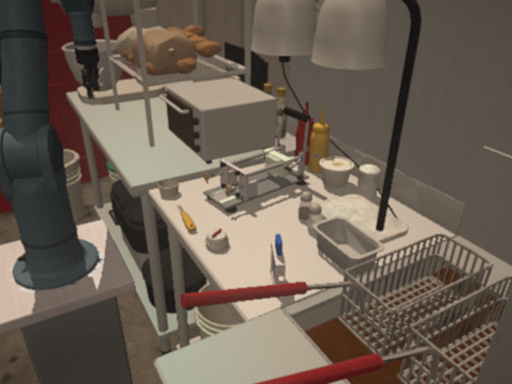

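The top view shows the cutter at about (213,170), its blade end at (218,210), the cassette at (363,229) with its blue tab, the timer at (287,250), the peeler at (228,257), the ramekin at (167,250), the mills at (290,149) and (314,154), and the insert at (361,156). The side view shows the cassette at (278,258) and the cutter at (255,180). I'll enlarge both.

Run:
```python
from h import *
t=cv2.imread('pics/top0.png');s=cv2.imread('pics/side0.png')
f=lambda im,x,y,w,h,k:cv2.resize(im[y:y+h,x:x+w],None,fx=k,fy=k,interpolation=cv2.INTER_CUBIC)
A=f(t,180,165,80,60,5);B=f(t,325,200,80,60,5);C=f(s,195,150,80,60,5);D=f(s,240,225,80,60,5)
cv2.imwrite('pics/crop0.png',np.vstack([np.hstack([A,B]),np.hstack([C,D])]))
for n,im in(('top',t),('side',s)):
    c=dict(np.load(f'pics/{n}0.npz'))
    h=cv2.cvtColor(im,cv2.COLOR_BGR2HSV)
    m=cv2.inRange(h,(100,130,60),(125,255,255))
    k,_,st,ce=cv2.connectedComponentsWithStats(m)
    for i in range(1,k):
        if st[i,4]>15: print(n,st[i],ce[i])
    print(proj(c,[.6,0,0]),proj(c,[.6,.1,0]),proj(c,[.7,0,0]))
```

```text
top [360 222  17  11  97] [368.03092784 227.22680412]
(np.float64(244.59940988107934), np.float64(174.61106850880628)) (np.float64(210.73689206929413), np.float64(173.66499187824385)) (np.float64(245.84742598165093), np.float64(142.18685396366885))
side [277 235   4  10  31] [278.29032258 239.61290323]
(np.float64(261.58789206577546), np.float64(205.08577059739727)) (np.float64(246.06551931458864), np.float64(191.72115422352317)) (np.float64(288.2641571632407), np.float64(197.5669615039053))
```

View pics/crop0.png

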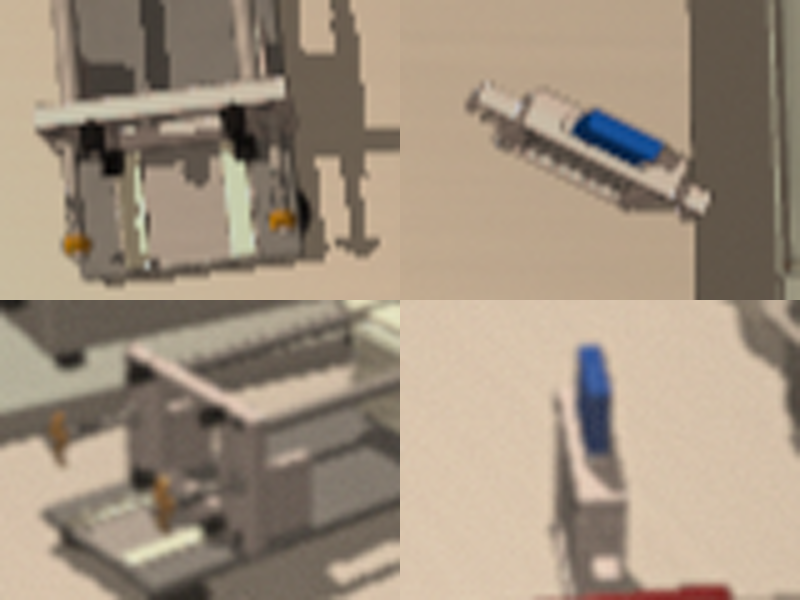

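The crops show the blue tab's top face running from about (440,222) to (458,232) in crop coordinates. The cassette is yawed about -27°, the cutter plate about +6°, and the orange wing nuts are at top-view (195.5,214) and (236.5,209).

Run:
```python
from h import *
t=dict(np.load('pics/top0.npz'));s=dict(np.load('pics/side0.npz'))
P=lambda x,y:(180+x/5,165+y/5)
# tab top-face corners (crop B)
for u,v in((577,120),(590,108),(662,143),(655,155)): print('tabtop',onz(t,325+(u-400)/5,200+v/5,.128))
print('tri',tri((t,368,226.5),(s,278.3,236)))
# plate top edge corners front z=.116
for u,v in((36,130),(285,100),(36,108),(285,78)): print('plate',onz(t,*P(u,v),.116))
for u,v in((76,243),(283,220)): print('nut',onz(t,*P(u,v),.080))
for u,v in((60,438),(163,503)): pass
for (a,b) in (((76,243),(60,438)),((283,220),(163,503))):
    print('nuttri',tri((t,*P(*a)),(s,195+b[0]/5,150+(b[1]-300)/5)))
for n,u,v in(('ram',167,250),('timer',287,250),('salt',290,149),('pep',314,154)): print(n,onz(t,u,v,.04))
print(robot.read_state()['tool_pos'])
```

```text
tabtop [ 0.44712683 -0.30742867  0.128     ]
tabtop [ 0.45349256 -0.31417775  0.128     ]
tabtop [ 0.43659607 -0.35049979  0.128     ]
tabtop [ 0.43035998 -0.34678419  0.128     ]
tri [ 0.44327119 -0.32741994  0.12957958]
plate [0.52267982 0.14299996 0.116     ]
plate [0.54258954 0.01275933 0.116     ]
plate [0.53449698 0.14376459 0.116     ]
plate [0.55447953 0.01324717 0.116     ]
nut [0.46848202 0.12461502 0.08      ]
nut [0.4842333  0.01371494 0.08      ]
nuttri [0.4717273  0.12539087 0.07127322]
nuttri [0.48721657 0.01334707 0.07379761]
ram [0.37112002 0.20291572 0.04      ]
timer [ 0.38076284 -0.12640032  0.04      ]
salt [ 0.66972594 -0.13003935  0.04      ]
pep [ 0.65672626 -0.19918275  0.04      ]
[0.25747064 0.5959787  0.2550247 ]
```

```bash
cat >> h.py <<'E'
def plan(goals, jaw=.085, start=None):
    """goals: list of (pos, yaw_deg of tool y, rows, tilt). prints rounded rows; tool z down"""
    if start is None:
        st=robot.read_state(); p=st['tool_pos']; R=Ro.from_rotvec(st['ee_rot'])
    else: p,R=start
    p=np.array(p,float); off=[];dr=[]
    for g,yaw,n in goals:
        y=np.array([np.cos(np.radians(yaw)),np.sin(np.radians(yaw)),0]);z=np.array([0,0,-1.])
        Rg=Ro.from_matrix(np.c_[np.cross(y,z),y,z])
        for k in range(n,0,-1):
            o=np.round(R.inv().apply((np.array(g)-p)/k),4); r=np.round((R.inv()*Rg).as_rotvec()/k/np.radians(8),3)
            p=p+R.apply(o); R=R*Ro.from_rotvec(r*np.radians(8)); off.append(o.tolist());dr.append(r.tolist())
    for i in range(0,len(off),8): print(json.dumps(dict(jaw=[jaw]*8,offset=off[i:i+8],dr=dr[i:i+8])))
    return p,R
E
python3 - <<'E'
from h import *
plan([([.42,.30,.31],35,8),([.47,0,.31],0,8),([.42,-.30,.27],-24,8)])
E
```

```text
{"jaw": [0.085, 0.085, 0.085, 0.085, 0.085, 0.085, 0.085, 0.085], "offset": [[-0.0333, -0.0259, -0.0068], [-0.035, -0.0236, -0.0068], [-0.0366, -0.0211, -0.0068], [-0.0379, -0.0185, -0.0069], [-0.0391, -0.0159, -0.0068], [-0.0401, -0.0131, -0.0069], [-0.041, -0.0103, -0.0069], [-0.0416, -0.0074, -0.0068]], "dr": [[-0.002, 0.001, 0.494], [-0.002, 0.001, 0.494], [-0.002, 0.001, 0.494], [-0.002, 0.0, 0.495], [-0.002, 0.001, 0.494], [-0.002, 0.0, 0.495], [-0.002, 0.001, 0.494], [-0.002, 0.0, 0.495]]}
{"jaw": [0.085, 0.085, 0.085, 0.085, 0.085, 0.085, 0.085, 0.085], "offset": [[-0.0343, -0.0164, -0.0], [-0.0354, -0.0137, -0.0], [-0.0364, -0.011, -0.0], [-0.0371, -0.0082, -0.0], [-0.0377, -0.0053, -0.0], [-0.0379, -0.0024, -0.0], [-0.038, 0.0005, -0.0], [-0.0379, 0.0033, -0.0]], "dr": [[-0.0, 0.0, 0.547], [-0.0, 0.0, 0.547], [-0.0, 0.0, 0.547], [-0.0, 0.0, 0.547], [-0.0, 0.0, 0.547], [-0.0, 0.0, 0.547], [-0.0, 0.0, 0.546], [-0.0, 0.001, 0.547]]}
{"jaw": [0.085, 0.085, 0.085, 0.085, 0.085, 0.085, 0.085, 0.085], "offset": [[-0.0375, -0.0062, 0.005], [-0.0378, -0.0043, 0.005], [-0.0379, -0.0023, 0.005], [-0.038, -0.0003, 0.005], [-0.038, 0.0017, 0.005], [-0.0379, 0.0037, 0.005], [-0.0376, 0.0056, 0.005], [-0.0372, 0.0076, 0.005]], "dr": [[-0.0, -0.0, 0.375], [-0.0, -0.0, 0.375], [-0.0, -0.0, 0.375], [-0.0, -0.0, 0.375], [-0.0, -0.0, 0.375], [-0.0, -0.0, 0.375], [-0.0, -0.0, 0.375], [-0.0, -0.0, 0.375]]}
```

Emit:
jog_arm(jaw=[0.085,0.085,0.085,0.085,0.085,0.085,0.085,0.085], offset=[[-0.033,-0.026,-0.007],[-0.035,-0.024,-0.007],[-0.037,-0.021,-0.007],[-0.038,-0.018,-0.007],[-0.039,-0.016,-0.007],[-0.04,-0.013,-0.007],[-0.041,-0.01,-0.007],[-0.042,-0.007,-0.007]], dr=[[0,0,0.5],[0,0,0.5],[0,0,0.5],[0,0,0.5],[0,0,0.5],[0,0,0.5],[0,0,0.5],[0,0,0.5]])

```text
t: 1.1
tool_pos: [0.4206, 0.2988, 0.312]
ee_rot: [-1.462, -2.78, 0.001]
force: [0.1, 0.1, 0.9]
grip_width: 0.0851
grasp_force: 0.0
```

Emit:
jog_arm(jaw=[0.085,0.085,0.085,0.085,0.085,0.085,0.085,0.085], offset=[[-0.034,-0.016,0],[-0.035,-0.014,0],[-0.036,-0.011,0],[-0.037,-0.008,0],[-0.038,-0.005,0],[-0.038,-0.002,0],[-0.038,0,0],[-0.038,0.003,0]], dr=[[0,0,0.55],[0,0,0.55],[0,0,0.55],[0,0,0.55],[0,0,0.55],[0,0,0.55],[0,0,0.55],[0,0,0.55]])

```text
t: 2.1
tool_pos: [0.4674, -0.0015, 0.3122]
ee_rot: [-2.237, -2.205, -0.0]
force: [0.7, -0.1, 0.7]
grip_width: 0.085
grasp_force: 0.0
```

Run:
```python
from h import *
c=snap('wrist','w1'); print(ray(c,c['cx'],c['cy']),c['fx'])
s=robot.read_state();print(s['tool_pos'],Ro.from_rotvec(s['ee_rot']).as_matrix(),s['force'],s['joints'])
c=snap('top','t1')
plan([([.42,-.30,.27],-24,8)])
```

```text
(array([0.46781678, 0.07654658, 0.42980493]), array([-0.0039779 , -0.30744756, -0.95155671])) 319.9075617666537
[ 0.46782998 -0.00815847  0.31253926] [[ 0.02486337  0.9996903   0.00105612]
 [ 0.99968656 -0.02486015 -0.002958  ]
 [-0.00293083  0.00112934 -0.99999507]] [ 0.871816   -4.78127039  0.56389166] [-0.67192945 -0.04928987  0.58908829  1.97435206  0.0325368   1.20760222
 -0.11980614]
{"jaw": [0.085, 0.085, 0.085, 0.085, 0.085, 0.085, 0.085, 0.085], "offset": [[-0.0369, -0.0052, 0.0054], [-0.0371, -0.0033, 0.0053], [-0.0372, -0.0015, 0.0053], [-0.0373, 0.0004, 0.0053], [-0.0372, 0.0022, 0.0054], [-0.037, 0.0041, 0.0053], [-0.0368, 0.0059, 0.0053], [-0.0365, 0.0078, 0.0054]], "dr": [[0.001, 0.001, 0.356], [0.001, 0.001, 0.356], [0.001, 0.001, 0.355], [0.001, 0.001, 0.356], [0.0, 0.001, 0.355], [0.001, 0.001, 0.356], [0.001, 0.001, 0.355], [0.0, 0.002, 0.356]]}
```

View pics/w1.png

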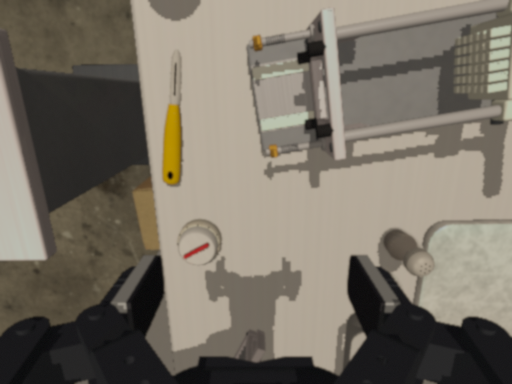

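The wrist view shows the cutter's plate running from (328,12) to (339,155), with nuts at (258,43) and (273,152). The timer is at (198,245) and the peeler at (172,120). Next I'll go over the cassette.

Emit:
jog_arm(jaw=[0.085,0.085,0.085,0.085,0.085,0.085,0.085,0.085], offset=[[-0.042,-0.003,0.004],[-0.042,-0.001,0.004],[-0.042,0.001,0.004],[-0.042,0.003,0.004],[-0.042,0.005,0.004],[-0.042,0.007,0.004],[-0.042,0.009,0.004],[-0.03,0.01,0]], dr=[[0,0,0.4],[0,0,0.4],[0,0,0.4],[0,0,0.4],[0,0,0.4],[0,0,0.4],[0,0,0.4],[0,0,0]])

```text
t: 3.2
tool_pos: [0.4323, -0.3269, 0.2839]
ee_rot: [-2.621, -1.731, 0.001]
force: [0.4, -0.9, -1.0]
grip_width: 0.085
grasp_force: 0.0
```

Emit:
jog_arm(jaw=[0.085,0.085,0.085,0.085,0.085,0.085,0.085,0.085], offset=[[0,0,0],[0,0,0],[0,0,0],[0,0,0],[0,0,0],[0,0,0],[0,0,0],[0,0,0]], dr=[[0,0,0],[0,0,0],[0,0,0],[0,0,0],[0,0,0],[0,0,0],[0,0,0],[0,0,0]])

```text
t: 4.2
tool_pos: [0.4336, -0.3251, 0.2843]
ee_rot: [2.619, 1.735, -0.0]
force: [0.4, -0.0, -0.8]
grip_width: 0.0852
grasp_force: 0.0
```

Run:
```python
from h import *
c=snap('wrist','w2')
s=robot.read_state();R=Ro.from_rotvec(s['ee_rot']).as_matrix();print(s['tool_pos'],R,s['force'])
im=c['frame'][:,:,::-1]
h=cv2.cvtColor(np.ascontiguousarray(im),cv2.COLOR_BGR2HSV)
m=cv2.inRange(h,(100,130,40),(125,255,255))
k,_,st,ce=cv2.connectedComponentsWithStats(m)
for i in range(1,k):
    if st[i,4]>15: print(st[i],ce[i])
p=cv2.findNonZero(m); r=cv2.minAreaRect(p); print(r)
b=cv2.boxPoints(r)
for q in b: print(q,onz(c,*q,.128))
```

```text
[ 0.43357126 -0.32507728  0.28427909] [[ 3.90194149e-01  9.20732603e-01 -1.76846312e-05]
 [ 9.20732602e-01 -3.90194149e-01 -3.65701622e-05]
 [-4.05717803e-05 -2.01335315e-06 -9.99999999e-01]] [ 0.17634481  0.77478582 -0.40084264]
[262 161  14  47 538] [268.09107807 184.16542751]
((268.2246398925781, 183.95692443847656), (12.203404426574707, 46.151058197021484), 3.1798300743103027)
[260.85233 206.65846] [ 0.42974701 -0.34638415  0.128     ]
[263.41232 160.57848] [ 0.44819343 -0.30799726  0.128     ]
[275.59695 161.25539] [ 0.4577158  -0.31268569  0.128     ]
[273.03696 207.33537] [ 0.43970478 -0.35132119  0.128     ]
```

View pics/w2.png

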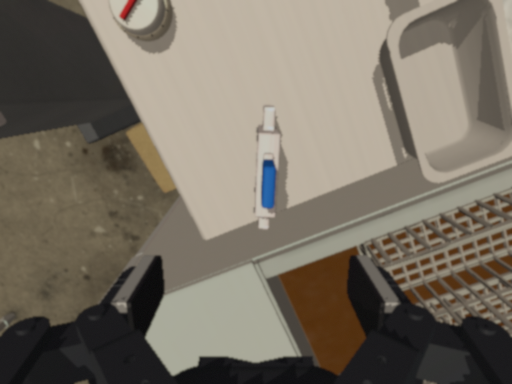

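The wrist view shows the blue tab from (268,161) to (267,207), the ears at (268,115) and (264,224), and nothing near the tab.

Run:
```python
from h import *
c=dict(np.load('pics/w2.npz'))
for z in(.07,.088):
  a=onz(c,268.5,106,z);b=onz(c,264,228,z);d=a-b;print(a,b,np.degrees(np.arctan2(d[1],d[0]))-90,np.linalg.norm(d),(a+b)/2)
# nut/plate measurement from w1 not used (moving)
plan([([.4434,-.3308,.20],-25,4),([.4434,-.3308,.121],-25,4)])
```

```text
[ 0.47083573 -0.27045589  0.07      ] [ 0.41599593 -0.39110094  0.07      ] -24.444404302567705 0.13252407832207333 [ 0.44341583 -0.33077842  0.07      ]
[ 0.47044138 -0.2695178   0.088     ] [ 0.41857658 -0.38361799  0.088     ] -24.44440430256769 0.12533480015480258 [ 0.44450898 -0.32656789  0.088     ]
{"jaw": [0.085, 0.085, 0.085, 0.085, 0.085, 0.085, 0.085, 0.085], "offset": [[-0.0004, 0.0028, 0.0211], [-0.0003, 0.0028, 0.0211], [-0.0003, 0.0028, 0.021], [-0.0003, 0.0029, 0.0211], [0.0, -0.0, 0.0197], [0.0, -0.0, 0.0198], [0.0, -0.0, 0.0197], [0.0, -0.0, 0.0198]], "dr": [[-0.0, 0.0, 0.064], [-0.0, 0.0, 0.063], [-0.0, 0.0, 0.064], [-0.0, 0.0, 0.063], [-0.0, 0.0, 0.0], [-0.0, 0.0, 0.0], [-0.0, 0.0, 0.0], [-0.0, 0.0, 0.0]]}
```

Emit:
jog_arm(jaw=[0.085,0.085,0.085,0.085,0.085,0.085,0.085,0.085], offset=[[0,0.003,0.021],[0,0.003,0.021],[-0.001,0.003,0.021],[0,0.002,0.021],[0,0,0.021],[0,0,0.02],[0,0,0.02],[0,0,0.018]], dr=[[0,0,0.1],[0,0,0.1],[0,0,0],[0,0,0],[0,0,0],[0,0,0],[0,0,0],[0,0,0]])

```text
t: 5.25
tool_pos: [0.4431, -0.3303, 0.1199]
ee_rot: [-2.643, -1.698, 0.0]
force: [-0.1, 1.0, 0.0]
grip_width: 0.0845
grasp_force: 0.0
```

Emit:
jog_arm(jaw=[0.085,0.06,0.03,0.01,0,0,0,0], offset=[[0,0,0],[0,0,0],[0,0,0],[0,0,0],[0,0,0],[0,0,0],[0,0,0],[0,0,0]], dr=[[0,0,0],[0,0,0],[0,0,0],[0,0,0],[0,0,0],[0,0,0],[0,0,0],[0,0,0]])

```text
t: 6.25
tool_pos: [0.4438, -0.3307, 0.1218]
ee_rot: [2.642, 1.698, 0.001]
force: [0.1, -0.4, 3.7]
grip_width: 0.011
grasp_force: 59.4
```

Run:
```python
from h import *
c=snap('wrist','w3')
s=robot.read_state();print(s['tool_pos'],s['ee_rot'],s['force'],s['grip_width'],s['grasp_force'],s['ft_torque'])
```

```text
[ 0.44382929 -0.33071049  0.12179334] [2.64218755e+00 1.69756158e+00 1.15490323e-03] [ 0.66852051 -0.56836836  4.1356879 ] 0.011127668907074877 59.42299246788025 [ 0.07605136 -0.11907007 -0.0413542 ]
```

View pics/w3.png

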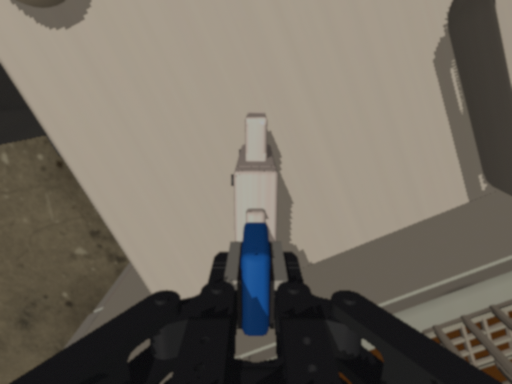

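The grip is good: the tab runs straight down column 256 between the pads, opening 11 mm, 59 N. Next I'll lift and carry the cassette to beside the cutter.

Run:
```python
from h import *
c=dict(np.load('pics/w3.npz')); T=np.array([.44383,-.33071,0]); ax=np.array([np.sin(np.radians(24.9)),np.cos(np.radians(24.9)),0])
for n,v,z in(('tab end',224,.128),('frame end',166,.088),('frame end',172,.088),('ear end',114,.07),('ear end',114,.075),('ear',114,.08)): print(n,v,(onz(c,256,v,z)-T)@ax)
plan([([.444,-.3307,.21],-25,3),([.444,-.31,.28],-25,3),([.47,-.03,.285],8,10)],jaw=0)
```

```text
tab end 224 0.03071295014281318
frame end 166 0.04404664675726361
frame end 172 0.041074190448833696
ear end 114 0.06728482345982378
ear end 114 0.0675983278113421
ear 114 0.06791183216286037
{"jaw": [0, 0, 0, 0, 0, 0, 0, 0], "offset": [[0.0, 0.0001, -0.0294], [0.0, 0.0001, -0.0294], [0.0001, 0.0, -0.0294], [0.0062, -0.0029, -0.0233], [0.0063, -0.0029, -0.0234], [0.0062, -0.0029, -0.0233], [0.0265, -0.0095, -0.0005], [0.027, -0.0079, -0.0005]], "dr": [[0.003, -0.0, 0.018], [0.003, -0.0, 0.019], [0.003, -0.0, 0.018], [0.0, -0.0, 0.0], [0.0, -0.0, 0.0], [0.0, -0.0, 0.0], [0.0, -0.0, -0.412], [0.0, -0.0, -0.413]]}
{"jaw": [0, 0, 0, 0, 0, 0, 0, 0], "offset": [[0.0274, -0.0064, -0.0005], [0.0277, -0.0048, -0.0005], [0.0279, -0.0032, -0.0005], [0.0281, -0.0016, -0.0005], [0.0281, 0.0001, -0.0005], [0.0281, 0.0017, -0.0005], [0.0279, 0.0033, -0.0005], [0.0277, 0.0049, -0.0005]], "dr": [[0.0, -0.0, -0.412], [0.0, -0.0, -0.413], [0.0, -0.0, -0.412], [0.0, -0.0, -0.413], [0.0, -0.0, -0.412], [0.0, -0.0, -0.413], [0.0, -0.0, -0.412], [0.0, -0.0, -0.413]]}
```

Emit:
jog_arm(jaw=[0,0,0,0,0,0,0,0], offset=[[0,0,-0.01],[0,0,-0.03],[0,0,-0.035],[0,0,-0.035],[0.006,-0.003,-0.03],[0.006,-0.003,-0.023],[0.026,-0.01,0],[0.027,-0.008,0]], dr=[[0,0,0],[0,0,0],[0,0,0],[0,0,0],[0,0,0],[0,0,0],[0,0,-0.4],[0,0,-0.4]])

```text
t: 7.3
tool_pos: [0.4449, -0.2603, 0.2832]
ee_rot: [-2.542, -1.841, 0.003]
force: [-0.4, 0.8, -4.9]
grip_width: 0.0114
grasp_force: 59.1
```

Emit:
jog_arm(jaw=[0,0,0,0,0,0,0,0], offset=[[0.028,-0.006,0],[0.028,-0.005,0],[0.028,-0.003,0],[0.028,-0.002,0],[0.028,0,0],[0.028,0.002,0],[0.028,0.003,0],[0.028,0.005,0]], dr=[[0,0,-0.4],[0,0,-0.4],[0,0,-0.4],[0,0,-0.4],[0,0,-0.4],[0,0,-0.4],[0,0,-0.4],[0,0,-0.4]])

```text
t: 8.3
tool_pos: [0.4685, -0.0343, 0.2843]
ee_rot: [2.068, 2.365, -0.0]
force: [-0.1, 0.1, -5.4]
grip_width: 0.0112
grasp_force: 59.1
```

Emit:
jog_arm(jaw=[0,0,0,0,0,0,0,0], offset=[[0.004,0,0],[0,0,0],[0,0,0],[0,0,0],[0,0,0],[0,0,0],[0,0,0],[0,0,0]], dr=[[0,0,-0.1],[0,0,0],[0,0,0],[0,0,0],[0,0,0],[0,0,0],[0,0,0],[0,0,0]])

```text
t: 9.3
tool_pos: [0.4678, -0.0322, 0.2843]
ee_rot: [2.056, 2.375, -0.0]
force: [-0.4, 0.0, -3.5]
grip_width: 0.0112
grasp_force: 59.1
```

Run:
```python
from h import *
c=snap('wrist','w4')
s=robot.read_state();print(s['tool_pos'],Ro.from_rotvec(s['ee_rot']).as_matrix(),s['force'],s['grip_width'],s['grasp_force'])
cv2.imwrite('pics/w4b.png',cv2.resize(cv2.imread('pics/w4.png')[0:256,150:512],None,fx=2.2,fy=2.2,interpolation=cv2.INTER_CUBIC))
```

```text
[ 0.46780289 -0.0321967   0.28429213] [[-1.43339144e-01  9.89673627e-01  3.95465641e-05]
 [ 9.89673627e-01  1.43339143e-01  3.94286104e-05]
 [ 3.33528853e-05  4.47898549e-05 -9.99999998e-01]] [-0.25417342 -0.06238645 -4.82139635] 0.011132384138513278 59.09846305847168
```

View pics/w4b.png

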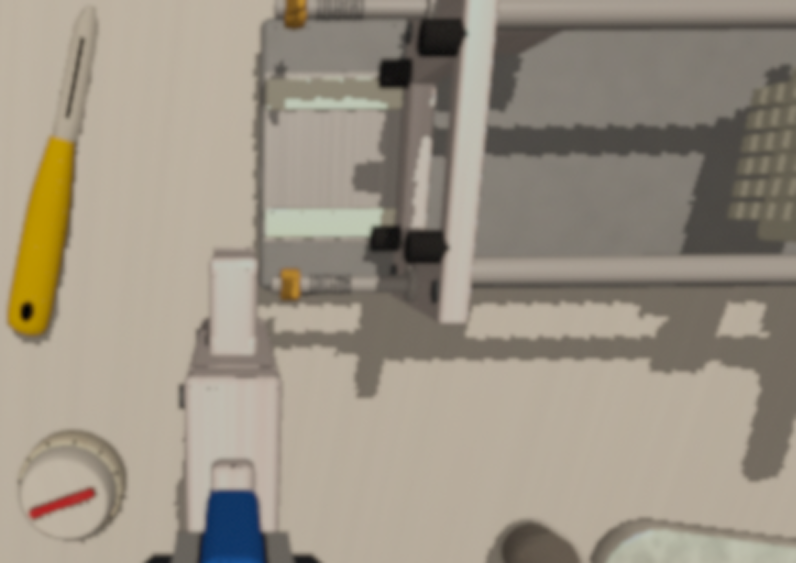

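The enlarged wrist view shows the studs at crop rows 8 and 283, nuts at (294,10) and (290,284), and the plate's front top edge from (468,0) to (440,322). The runners are at rows 75–108 and 208–237, and the cassette hangs clear.

Run:
```python
from h import *
c=dict(np.load('pics/w4.npz')); im=c['frame'].astype(int)
W=lambda u,v,z:onz(c,150+(u+.5)/2.2-.5,(v+.5)/2.2-.5,z)[:2]
f=lambda *a:np.round(W(*a),4)
L=[W(350,8.5,.072),W(350,283.5,.072)]
R2=[W(330,75,.028),W(330,108,.028),W(330,208,.028),W(330,237,.028)]
e=[W(468,0,.116),W(440,322,.116)]
print('studs',L,'mid',np.mean(L,0),'dist',np.linalg.norm(L[0]-L[1]))
print('stud dirs',W(375,283,.072)-W(310,284,.072))
print('runners',R2,'mid',np.mean(R2,0))
d=e[0]-e[1];print('plate edge',e,'len',np.linalg.norm(d),'yaw',np.degrees(np.arctan2(d[1],d[0]))-90)
print('buf up',f(440,37,.1095),f(425,246,.1095),'low',f(395,73,.0345),f(385,238,.0345))
print('nut',f(294,10,.08),f(290,284,.08))
for lab,(u,v) in dict(Lrow=(310,130),edge=(300,0)).items(): pass
print([tuple(im[r,310].tolist()) for r in range(122,136)],[tuple(im[r,310].tolist()) for r in range(0,12)])
yy=np.radians(8.24)
for r in(5,40,80,120,140): 
    g=im[r,340:380].sum(1); print(r,g.tolist())
```

```text
studs [array([0.49305991, 0.12775327]), array([0.51472638, 0.01809352])] mid [0.50389314 0.0729234 ] dist 0.11177967397395434
stud dirs [0.02958855 0.00473548]
runners [array([0.4939833 , 0.10982372]), array([0.49666959, 0.09557453]), array([0.5052614 , 0.05000005]), array([0.50788872, 0.03606367])] mid [0.50095075 0.07286549]
plate edge [array([0.52917918, 0.12536722]), array([0.54606422, 0.01180278])] len 0.11481283370909244 yaw 8.456920809571798
buf up [0.5235 0.114 ] [0.535  0.0401] low [0.5235 0.1139] [0.5345 0.0397]
nut [0.4699 0.122 ] [0.4866 0.0147]
[(132, 127, 119), (131, 126, 118), (130, 125, 116), (133, 126, 117), (144, 135, 125), (155, 145, 135), (158, 149, 138), (153, 144, 134), (143, 134, 124), (128, 121, 111), (113, 107, 98), (111, 104, 94), (114, 107, 96), (116, 109, 97)] [(128, 122, 112), (128, 122, 113), (123, 117, 109), (117, 110, 103), (112, 105, 98), (102, 97, 90), (88, 83, 78), (76, 72, 67), (83, 79, 73), (108, 103, 96), (127, 121, 114), (135, 129, 121)]
5 [374, 368, 343, 297, 282, 305, 308, 284, 264, 255, 254, 255, 255, 258, 257, 258, 255, 257, 260, 274, 324, 4
[... 211 characters left out ...]
, 564, 564, 563, 561, 561, 559, 557, 543, 502, 414, 298, 234, 223, 226, 223, 221, 221]
80 [543, 544, 544, 528, 479, 414, 383, 382, 382, 382, 373, 346, 301, 289, 344, 431, 500, 539, 552, 553, 553, 554, 557, 557, 556, 554, 547, 524, 477, 415, 383, 378, 380, 380, 380, 380, 380, 380, 380, 382]
120 [212, 215, 215, 213, 213, 213, 216, 214, 215, 229, 277, 369, 460, 515, 541, 546, 547, 548, 550, 553, 551, 549, 542, 524, 495, 473, 472, 474, 474, 474, 475, 474, 474, 474, 474, 473, 474, 474, 474, 472]
140 [275, 269, 263, 262, 261, 260, 258, 258, 280, 344, 432, 497, 529, 543, 544, 545, 547, 548, 548, 546, 537, 514, 457, 390, 416, 480, 505, 510, 510, 515, 516, 517, 517, 517, 517, 511, 508, 506, 508, 508]
```

Run:
```python
from h import *
plan([([.5006,.0727,.265],8.5,8)],jaw=0)
```

```text
{"jaw": [0, 0, 0, 0, 0, 0, 0, 0], "offset": [[0.0124, 0.0059, 0.0024], [0.0124, 0.0059, 0.0024], [0.0124, 0.006, 0.0024], [0.0124, 0.006, 0.0024], [0.0124, 0.006, 0.0024], [0.0123, 0.006, 0.0024], [0.0124, 0.0059, 0.0024], [0.0123, 0.006, 0.0025]], "dr": [[0.0, -0.0, -0.004], [0.0, -0.0, -0.004], [0.0, -0.0, -0.004], [0.0, -0.0, -0.004], [0.0, -0.0, -0.004], [0.0, -0.0, -0.004], [0.0, -0.0, -0.004], [0.0, -0.0, -0.004]]}
```

Emit:
jog_arm(jaw=[0,0,0,0,0,0,0,0], offset=[[0.012,0.006,0.003],[0.012,0.006,0.003],[0.012,0.006,0.003],[0.013,0.006,0.002],[0.013,0.006,0.002],[0.013,0.006,0.002],[0.012,0.006,0.002],[0.012,0.006,0.002]], dr=[[0,0,-0.03],[0,0,0],[0,0,0],[0,0,0],[0,0,0],[0,0,0],[0,0,0],[0,0,0]])

```text
t: 10.35
tool_pos: [0.501, 0.0736, 0.2652]
ee_rot: [2.051, 2.38, -0.0]
force: [-0.0, -0.2, -4.7]
grip_width: 0.0108
grasp_force: 59.1
```

Emit:
jog_arm(jaw=[0,0,0,0,0,0,0,0], offset=[[0,0,0],[0,0,0],[0,0,0],[0,0,0],[0,0,0],[0,0,0],[0,0,0],[0,0,0]], dr=[[0,0,0],[0,0,0],[0,0,0],[0,0,0],[0,0,0],[0,0,0],[0,0,0],[0,0,0]])

```text
t: 11.35
tool_pos: [0.5007, 0.0728, 0.2653]
ee_rot: [-2.051, -2.38, 0.0]
force: [0.3, -0.1, -4.4]
grip_width: 0.0109
grasp_force: 59.1
```

Run:
```python
from h import *
c=snap('wrist','w5')
s=robot.read_state();print(s['tool_pos'],s['ee_rot'],s['force'])
cv2.imwrite('pics/w5b.png',cv2.resize(cv2.imread('pics/w5.png')[60:310,170:400],None,fx=2.4,fy=2.4,interpolation=cv2.INTER_CUBIC))
```

```text
[0.5007091  0.07277308 0.2652691 ] [-2.05108212e+00 -2.37959865e+00  1.70794204e-05] [ 0.008557    0.48401279 -4.99744522]
```

View pics/w5b.png

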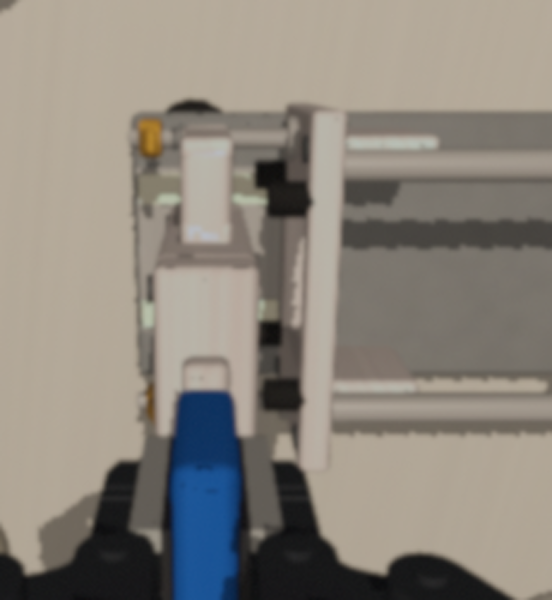

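The cassette sits between the nut at (150,138) and the buffers at (270,175). The stud line is at crop row 136.

Run:
```python
from h import *
c=dict(np.load('pics/w5.npz'));im=c['frame'].astype(int)
y=np.radians(8.5);M=np.array([[np.cos(y),np.sin(y)],[-np.sin(y),np.cos(y)]])
W=lambda u,v,z:np.round(M@onz(c,170+(u+.5)/2.4-.5,60+(v+.5)/2.4-.5,z)[:2],4)
print('TCP',M@robot.read_state()['tool_pos'][:2])
print('stud',W(255,136,.072)); print('edge',W(313,112,.116),W(302,465,.116)); print('nut',W(150,138,.08),'buf',W(288,198,.1095),W(282,393,.1095))
print('ear end',W(206,138,.1435+.072),W(206,138,.1435+.075),'frame end',W(206,265,.1435+.088),'frame sides',W(155,280,.2315),W(258,280,.2315))
print(im[110:124,276].sum(1).tolist())
```

```text
TCP [ 0.50596579 -0.00203579]
stud [0.5249 0.0544]
edge [0.5414 0.0653] [ 0.5427 -0.0667]
nut [0.4841 0.0543] buf [0.5346 0.0356] [ 0.5348 -0.0392]
ear end [0.5054 0.0641] [0.5054 0.0643] frame end [0.5054 0.0403] frame sides [0.495  0.0372] [0.5159 0.0372]
[359, 360, 358, 362, 395, 430, 448, 447, 425, 388, 340, 310, 324, 342]
```

Run:
```python
from h import *
for n in('w3','w4','w5'):
    c=dict(np.load(f'pics/{n}.npz'));g=c['frame'].astype(int).sum(2)
    print(n,'end',g[104:128,252:260].mean(1).astype(int).tolist()); print('  step',g[155:176,252:260].mean(1).astype(int).tolist())
    b=cv2.inRange(cv2.cvtColor(c['frame'],cv2.COLOR_RGB2HSV),(100,130,40),(125,255,255));print('  blue',cv2.boundingRect(b), 'side cols row140',g[140,240:275].tolist())
```

```text
w3 end [453, 453, 454, 453, 453, 453, 452, 445, 413, 358, 318, 312, 346, 414, 470, 499, 507, 508, 507, 505, 505, 504, 504, 504]
  step [500, 500, 500, 499, 494, 467, 404, 343, 319, 317, 326, 335, 324, 312, 320, 354, 409, 453, 477, 488, 496]
  blue (240, 224, 31, 111) side cols row140 [453, 454, 453, 448, 435, 429, 454, 481, 497, 503, 505, 505, 504, 505, 504, 503, 502, 500, 499, 498, 497, 493, 488, 470, 433, 377, 320, 282, 280, 284, 283, 283, 286, 303, 353]
w4 end [521, 521, 521, 521, 521, 521, 520, 512, 485, 435, 385, 366, 396, 466, 525, 554, 562, 562, 560, 559, 558, 558, 558, 558]
  step [549, 549, 548, 548, 541, 514, 452, 393, 370, 370, 388, 407, 390, 369, 372, 393, 443, 502, 533, 543, 547]
  blue (240, 224, 31, 111) side cols row140 [520, 519, 518, 511, 490, 464, 480, 514, 538, 550, 554, 554, 554, 555, 555, 554, 553, 553, 551, 552, 551, 549, 544, 528, 498, 459, 441, 463, 493, 503, 495, 483, 488, 504, 512]
w5 end [154, 139, 198, 275, 325, 346, 358, 376, 397, 389, 360, 346, 373, 441, 501, 531, 540, 537, 534, 538, 542, 540, 536, 535]
  step [536, 541, 550, 552, 541, 504, 435, 374, 351, 350, 369, 387, 370, 350, 355, 388, 445, 492, 513, 520, 521]
  blue (240, 224, 31, 111) side cols row140 [426, 425, 421, 406, 384, 396, 449, 493, 516, 528, 531, 530, 531, 532, 533, 532, 531, 529, 529, 529, 529, 527, 521, 507, 475, 433, 397, 395, 414, 419, 409, 387, 374, 372, 372]
```

Run:
```python
from h import *
c=dict(np.load('pics/w3.npz'));T=np.array([.44383,-.33071,0]); a=np.radians(24.9);ax=np.array([np.sin(a),np.cos(a),0])
for v,z in((112.5,.022),(112.5,.03),(117,.06),(117,.066),(117,.072),(160.8,.066),(160.8,.08),(171.3,.088)): print(v,z,(onz(c,256,v,z)-T)@ax)
```

```text
112.5 0.022 0.06523428184980139
112.5 0.03 0.0657005846686449
117 0.06 0.06506833755328024
117 0.066 0.06549772202327983
117 0.072 0.06592710649327939
160.8 0.066 0.04204331938362659
160.8 0.08 0.04493959998004277
171.3 0.088 0.04142278931393294
```

Run:
```python
from h import *
c=dict(np.load('pics/w3.npz'));T=np.array([.44383,-.33071,0]); a=np.radians(24.9);ax=np.array([np.sin(a),np.cos(a),0])
f=c['frame'].astype(int);print('blue col',f[218:345,255,2].tolist())
for v,z in((223.5,.09),(223.5,.095),(256,.128),(335,.128)): print(v,z,(onz(c,256,v,z)-T)@ax)
c2=dict(np.load('pics/w2.npz'));g=c2['frame'].astype(int)
print('near',g[98:118,266:270].sum(2).mean(1).astype(int).tolist());print('far',g[216:236,262:266].sum(2).mean(1).astype(int).tolist());print('frame far',g[205:222,262:266].sum(2).mean(1).astype(int).tolist())
print('frame near',g[118:140,266:270].sum(2).mean(1).astype(int).tolist())
print('tab',g[150:215,268,2].tolist())
```

```text
blue col [155, 155, 154, 144, 119, 94, 86, 85, 85, 85, 86, 85, 85, 85, 86, 86, 86, 86, 86, 87, 86, 86, 87, 87, 87, 88, 87, 88, 87, 87, 86, 87, 88, 90, 92, 91, 96, 114, 128, 133, 135, 137, 139, 141, 143, 144, 145, 145, 144, 144, 144, 144, 144, 144, 144, 144, 143, 143, 143, 143, 143, 143, 143, 143, 143, 142, 143, 143, 143, 142, 142, 142, 142, 142, 142, 142, 141, 138, 127, 108, 91, 87, 86, 85, 86, 86, 86, 85, 86, 86, 86, 85, 86, 86, 86, 85, 85, 85, 85, 85, 85, 86, 85, 85, 86, 86, 85, 86, 85, 86, 86, 86, 86, 85, 86, 85, 83, 82, 82, 83, 83, 82, 83, 82, 83, 82, 83]
223.5 0.09 0.014879620355768494
223.5 0.095 0.016989738769893663
256 0.128 0.01722890161624817
335 0.128 -0.020404579535250128
near [529, 529, 529, 529, 528, 519, 494, 454, 458, 527, 576, 588, 586, 580, 578, 578, 578, 577, 577, 576]
far [512, 460, 473, 527, 559, 568, 570, 570, 570, 573, 574, 559, 504, 417, 355, 335, 333, 333, 333, 332]
frame far [324, 351, 419, 500, 548, 566, 569, 569, 570, 567, 554, 512, 460, 473, 527, 559, 568]
frame near [576, 577, 577, 576, 576, 575, 576, 579, 585, 589, 585, 558, 492, 423, 423, 486, 540, 568, 575, 577, 577, 577]
tab [182, 178, 166, 154, 161, 173, 178, 178, 169, 142, 114, 105, 104, 105, 107, 113, 130, 148, 159, 164, 167, 168, 168, 169, 168, 169, 169, 169, 168, 168, 168, 168, 168, 168, 168, 167, 168, 167, 168, 168, 167, 167, 167, 167, 167, 167, 166, 166, 167, 166, 166, 166, 166, 166, 165, 165, 160, 146, 129, 125, 132, 138, 150, 167, 177]
```

Run:
```python
from h import *
c=dict(np.load('pics/w2.npz'));a=np.radians(24.9);ax=np.array([np.sin(a),np.cos(a),0]);T=np.array([.44383,-.33071,0])
def p(u,v,z):return (onz(c,u,v,z)-T)@ax
print('tab',p(268,166,.128),p(268,207.5,.128))
for z in(.06,.066,.072): print('ear',p(268,106.8,z),p(264,228.4,z))
print('frame',p(268,133,.088),p(264,216.8,.088))
```

```text
tab 0.017770540831821762 -0.020743822545569952
ear 0.06483222817618657 -0.07137505403663617
ear 0.06507474809655911 -0.06874156450799163
ear 0.06531726801693169 -0.0661080749793471
frame 0.041491567103845835 -0.04581472291067708
```

Emit:
jog_arm(jaw=[0,0,0,0,0,0,0,0], offset=[[0.0024,0,0.005],[0,0,0.012],[0,0,0.015],[0,0,0.015],[0,0,0.015],[0,0,0.012],[0,0,0.006],[0,0,0]], dr=[[0,0,0],[0,0,0],[0,0,0],[0,0,0],[0,0,0],[0,0,0],[0,0,0],[0,0,0]])

```text
t: 12.4
tool_pos: [0.5002, 0.075, 0.1848]
ee_rot: [-2.051, -2.379, 0.001]
force: [-0.3, -0.0, -4.6]
grip_width: 0.0105
grasp_force: 59.1
```

Run:
```python
from h import *
c=snap('wrist','w6');s=snap('side','s6')
st=robot.read_state();print(st['tool_pos'],st['force'])
a=cv2.resize(cv2.imread('pics/w6.png')[80:280,150:390],(480,400),interpolation=cv2.INTER_CUBIC)
b=cv2.resize(cv2.imread('pics/s6.png')[120:220,180:260],(320,400),interpolation=cv2.INTER_CUBIC)
cv2.imwrite('pics/c6.png',np.hstack([a,b]))
```

```text
[0.50090297 0.07521143 0.18574201] [ 0.97638193 -0.03940229 -4.44468177]
```

View pics/c6.png

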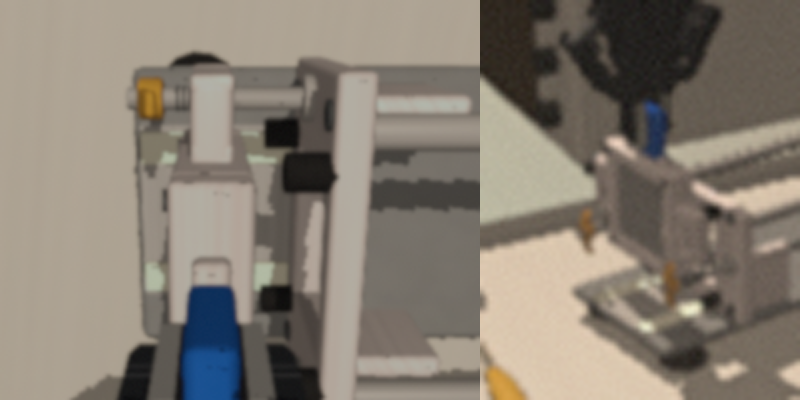

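The ear, at crop column 212, is between the nut at column 150 and the plate, over the stud at row 97. The side view agrees.

Run:
```python
from h import *
c=dict(np.load('pics/w6.npz'));g=c['frame'].astype(int).sum(2)
y=np.radians(8.5);M=np.array([[np.cos(y),np.sin(y)],[-np.sin(y),np.cos(y)]])
print(g[118:140,280:288].mean(1).astype(int).tolist())
m=lambda u,v,z:M@onz(c,u,v,z)[:2]
print('stud',m(284,128.2,.072),'ear end->centre',m(256,117,.064+.064)[1]-.068,m(256,112.5,.086)[1]-.068,'tab->c',m(256,254.7,.192)[1]-.02)
```

```text
[341, 342, 343, 340, 333, 328, 352, 385, 411, 428, 434, 427, 409, 386, 354, 312, 290, 309, 326, 323, 292, 234]
stud [0.52534223 0.05419864] ear end->centre -0.0020149382426354057 -0.002179174379877191 tab->c -0.001086251337221577
```

Aligned to within 0.5 mm, so I'll lower it.

Emit:
jog_arm(jaw=[0,0,0,0,0,0,0,0], offset=[[0,0,0.004],[0,0,0.005],[0,0,0.005],[0,0,0.005],[0,0,0.005],[0,0,0.004],[0,0,0.003],[0,0,0]], dr=[[0,0,0],[0,0,0],[0,0,0],[0,0,0],[0,0,0],[0,0,0],[0,0,0],[0,0,0]])

```text
t: 13.5
tool_pos: [0.5002, 0.0751, 0.154]
ee_rot: [-2.051, -2.379, 0.001]
force: [0.2, -0.6, -4.2]
grip_width: 0.0106
grasp_force: 59.0
```

Emit:
jog_arm(jaw=[0,0,0,0,0,0,0,0], offset=[[0,0,0.001],[0,0,0.001],[0,0,0.001],[0,0,0.001],[0,0,0],[0,0,0],[0,0,0],[0,0,0]], dr=[[0,0,0],[0,0,0],[0,0,0],[0,0,0],[0,0,0],[0,0,0],[0,0,0],[0,0,0]])

```text
t: 14.5
tool_pos: [0.5004, 0.0751, 0.1503]
ee_rot: [2.051, 2.38, 0.0]
force: [-0.7, -0.3, -4.2]
grip_width: 0.011
grasp_force: 59.0
```

Emit:
jog_arm(jaw=[0,0,0,0,0,0,0,0], offset=[[0,0,0.0005],[0,0,0],[0,0,0.0005],[0,0,0],[0,0,0],[0,0,0],[0,0,0],[0,0,0]], dr=[[0,0,0],[0,0,0],[0,0,0],[0,0,0],[0,0,0],[0,0,0],[0,0,0],[0,0,0]])

```text
t: 15.5
tool_pos: [0.5007, 0.0751, 0.1497]
ee_rot: [2.051, 2.379, 0.001]
force: [-2.4, -0.4, 3.6]
grip_width: 0.0108
grasp_force: 60.5
```

The cassette stands on the bed. Now I'll ease off slightly and slide it along +y of the tool (the press direction).

Emit:
jog_arm(jaw=[0,0,0,0,0,0,0,0], offset=[[0,0,-0.0004],[0,0.0015,0],[0,0.0015,0],[0,0.0015,0],[0,0.0015,0],[0,0.0015,0],[0,0.0015,0],[0,0,0]], dr=[[0,0,0],[0,0,0],[0,0,0],[0,0,0],[0,0,0],[0,0,0],[0,0,0],[0,0,0]])

```text
t: 16.5
tool_pos: [0.5096, 0.0765, 0.1497]
ee_rot: [2.051, 2.379, 0.001]
force: [-1.7, -0.5, 4.7]
grip_width: 0.0108
grasp_force: 60.4
```

Emit:
jog_arm(jaw=[0,0,0,0,0,0,0,0], offset=[[0,0,0],[0,0.0005,0],[0,0.0005,0],[0,0,0],[0,0,0],[0,0,0],[0,0,0],[0,0,0]], dr=[[0,0,0],[0,0,0],[0,0,0],[0,0,0],[0,0,0],[0,0,0],[0,0,0],[0,0,0]])

```text
t: 17.5
tool_pos: [0.5101, 0.0766, 0.1497]
ee_rot: [-2.051, -2.379, 0.001]
force: [-1.7, 0.3, 5.5]
grip_width: 0.0112
grasp_force: 60.6
```

Run:
```python
from h import *
c=snap('wrist','w7')
for i in range(4):
    st=robot.read_state();print(st['tool_pos'],st['force'],st['ft_torque']); robot.camera('side')
```

```text
[0.51007961 0.07657886 0.14978095] [-2.93260517  0.70882717  5.72627241] [-0.14736847  0.67863329 -0.04309689]
[0.51006648 0.07656475 0.1497601 ] [-1.43294358  1.1965292   5.02067447] [-0.16298395  0.60728813 -0.01155109]
[0.51008028 0.07656878 0.14976953] [-2.20305873 -0.30315322  6.0569208 ] [-0.09584475  0.60484064 -0.01564632]
[0.51007365 0.076578   0.14976023] [-3.17465099  0.09626609  5.11272822] [-0.12523256  0.62090968 -0.0033333 ]
```

Emit:
jog_arm(jaw=[0,0,0,0,0,0,0,0], offset=[[0,0,-0.0005],[0,0,0],[0,0.0005,0],[0,0.0005,0],[0,0,0],[0,0,0],[0,0,0],[0,0,0]], dr=[[0,0,0],[0,0,0],[0,0,0],[0,0,0],[0,0,0],[0,0,0],[0,0,0],[0,0,0]])

```text
t: 18.75
tool_pos: [0.5111, 0.0767, 0.1498]
ee_rot: [-2.051, -2.379, 0.0]
force: [-0.8, -0.3, -4.1]
grip_width: 0.0109
grasp_force: 59.2
```

Emit:
jog_arm(jaw=[0,0,0,0,0,0,0,0], offset=[[0,0.0005,0],[0,0.0005,0],[0,0,0],[0,0,0],[0,0,0],[0,0,0],[0,0,0],[0,0,0]], dr=[[0,0,0],[0,0,0],[0,0,0],[0,0,0],[0,0,0],[0,0,0],[0,0,0],[0,0,0]])

```text
t: 19.75
tool_pos: [0.5119, 0.0768, 0.15]
ee_rot: [-2.051, -2.379, 0.001]
force: [-2.1, 0.4, -6.2]
grip_width: 0.011
grasp_force: 58.9
```

```bash
cat > rd.py <<'E'
from h import *
F=[];T=[];P=[]
for i in range(5):
    st=robot.read_state();F.append(st['force']);T.append(st['ft_torque']);P.append(st['tool_pos']); c=robot.camera('wrist')
y=np.radians(8.5);M=np.array([[np.cos(y),np.sin(y)],[-np.sin(y),np.cos(y)]])
R=Ro.from_rotvec(st['ee_rot']).as_matrix()
F,T,P=[np.mean(a,0) for a in(F,T,P)]
print('p,l,z',M@P[:2],P[2],'F p,l,z',M@F[:2],F[2],'T',M@T[:2],T[2],'toolz mrad',M@R[:2,2]*1000,'yaw',np.degrees(np.arctan2(R[1,1],R[0,1])),st['grip_width'],st['t'])
E
python3 rd.py
```

```text
p,l,z [5.17644861e-01 3.21141314e-04] 0.14999971180296012 F p,l,z [-1.76424985  0.43728195] -5.236712816757981 T [-0.0173962   0.45469717] 0.05699550080401896 toolz mrad [-0.70589334 -0.00498656] yaw 8.475039810977815 0.010837031625071283 19.95
```

Emit:
jog_arm(jaw=[0,0,0,0,0,0,0,0], offset=[[0,0,0.0002],[0,0.0004,0],[0,0.0004,0],[0,0.0004,0],[0,0.0004,0],[0,0.0004,0],[0,0,0],[0,0,0]], dr=[[0,0,0],[0,0,0],[0,0,0],[0,0,0],[0,0,0],[0,0,0],[0,0,0],[0,0,0]])

```text
t: 21.0
tool_pos: [0.5134, 0.077, 0.1499]
ee_rot: [-2.05, -2.378, 0.002]
force: [-5.2, -0.6, -2.0]
grip_width: 0.0108
grasp_force: 59.6
```

```bash
python3 rd.py
```

```text
p,l,z [5.19129496e-01 2.76159712e-04] 0.1498672132530206 F p,l,z [-4.87096071  0.07484626] -1.2078146302694588 T [-0.04255295  1.42276665] 0.0209068174449786 toolz mrad [-2.1539217   0.15519139] yaw 8.4754940070058 0.01108955709973846 21.2
```

Emit:
jog_arm(jaw=[0,0,0,0,0,0,0,0], offset=[[0,0.0004,0],[0,0.0004,0],[0,0.0004,0],[0,0.0004,0],[0,0,0],[0,0,0],[0,0,0],[0,0,0]], dr=[[-0.01,0,0],[-0.01,0,0],[-0.005,0,0],[0,0,0],[0,0,0],[0,0,0],[0,0,0],[0,0,0]])

```text
t: 22.25
tool_pos: [0.514, 0.0771, 0.1498]
ee_rot: [-2.051, -2.379, 0.001]
force: [-6.4, -1.3, 1.3]
grip_width: 0.0108
grasp_force: 60.0
```

```bash
python3 rd.py
python3 - <<'E'
from h import *
c=snap('wrist','w8')
for n in('w5','w7','w8'):
    g=dict(np.load(f'pics/{n}.npz'))['frame'].astype(int).sum(2); print(n,g[140,238:272].tolist(),g[200,228:282].tolist())
E
```

```text
p,l,z [5.19716568e-01 2.83624058e-04] 0.14984651117243408 F p,l,z [-7.28844231  0.05547115] 1.666434683290099 T [-0.05594228  1.96811497] 0.04977353456634328 toolz mrad [-1.39708728  0.45232385] yaw 8.477119225820605 0.01106442646476081 22.45
w5 [424, 426, 426, 425, 421, 406, 384, 396, 449, 493, 516, 528, 531, 530, 531, 532, 533, 532, 531, 529, 529, 529, 529, 527, 521, 507, 475, 433, 397, 395, 414, 419, 409, 387] [321, 335, 348, 349, 330, 318, 374, 453, 497, 518, 526, 527, 525, 525, 528, 530, 530, 530, 529, 529, 529, 530, 531, 531, 529, 527, 530, 529, 526, 523, 521, 520, 521, 524, 527, 527, 524, 518, 516, 516, 514, 515, 517, 517, 519, 515, 499, 464, 402, 297, 175, 98, 73, 58]
w7 [243, 247, 214, 197, 208, 210, 249, 354, 442, 485, 507, 513, 514, 514, 515, 516, 516, 516, 514, 514, 514, 514, 513, 510, 503, 484, 447, 391, 332, 316, 321, 322, 322, 322] [428, 420, 383, 315, 276, 304, 381, 450, 487, 504, 510, 512, 510, 510, 513, 515, 515, 514, 513, 514, 514, 516, 516, 516, 512, 512, 513, 513, 511, 508, 504, 504, 506, 510, 512, 510, 507, 503, 501, 499, 499, 498, 500, 503, 503, 496, 476, 442, 388, 323, 281, 266, 257, 252]
w8 [228, 257, 258, 213, 188, 238, 320, 403, 462, 493, 508, 512, 511, 512, 513, 513, 513, 513, 512, 511, 511, 510, 509, 505, 492, 467, 428, 375, 324, 311, 318, 321, 321, 320] [426, 419, 386, 324, 287, 324, 398, 458, 492, 505, 509, 507, 507, 508, 511, 512, 511, 511, 510, 510, 511, 513, 513, 511, 509, 510, 510, 509, 506, 503, 502, 502, 503, 507, 508, 507, 503, 499, 497, 496, 495, 495, 499, 500, 500, 490, 465, 423, 363, 290, 253, 251, 251, 248]
```

Emit:
jog_arm(jaw=[0,0,0,0,0,0,0,0], offset=[[0,0.0004,-0.0001],[0,0.0004,-0.0001],[0,0.0004,0],[0,0.0004,0],[0,0.0004,0],[0,0.0004,0],[0,0,0],[0,0,0]], dr=[[-0.01,0,0],[-0.01,0,0],[-0.01,0,0],[-0.01,0,0],[0,0,0],[0,0,0],[0,0,0],[0,0,0]])

```text
t: 23.55
tool_pos: [0.5147, 0.0772, 0.1498]
ee_rot: [-2.051, -2.379, -0.001]
force: [-10.1, -0.7, 5.0]
grip_width: 0.0112
grasp_force: 60.4
```

```bash
python3 rd.py
```

```text
p,l,z [5.20518646e-01 2.72316856e-04] 0.14983054738204749 F p,l,z [-9.98657246  0.28437646] 4.645838437765706 T [-0.04651951  2.71757792] 0.011376590188433209 toolz mrad [0.20769282 0.7192535 ] yaw 8.472329191151767 0.010923771221107062 23.75
```

Emit:
jog_arm(jaw=[0,0,0,0,0,0,0,0], offset=[[0,0,-0.0002],[0,0.0004,-0.0002],[0,0.0004,0],[0,0.0004,0],[0,0.0004,0],[0,0,0],[0,0,0],[0,0,0]], dr=[[0,0,0],[0,0,0],[0,0,0],[0,0,0],[0,0,0],[0,0,0],[0,0,0],[0,0,0]])

```text
t: 24.8
tool_pos: [0.5154, 0.0773, 0.1499]
ee_rot: [-2.05, -2.378, 0.002]
force: [-11.5, -1.8, 4.4]
grip_width: 0.0105
grasp_force: 60.4
```

```bash
python3 rd.py
```

```text
p,l,z [5.21155801e-01 2.74172431e-04] 0.14988139947969717 F p,l,z [-11.25992883  -0.1450689 ] 4.930733825146911 T [-0.04147835  2.99526623] 0.030415018133424197 toolz mrad [-2.05145049  0.83661941] yaw 8.46998824408129 0.011125404907934752 25.0
```

Emit:
jog_arm(jaw=[0,0,0,0,0,0,0,0], offset=[[0,0.0003,-0.0002],[0,0.0003,-0.0002],[0,0,-0.0001],[0,0,0],[0,0,0],[0,0,0],[0,0,0],[0,0,0]], dr=[[-0.01,0,0],[-0.01,0,0],[-0.01,0,0],[-0.01,0,0],[0,0,0],[0,0,0],[0,0,0],[0,0,0]])

```text
t: 26.05
tool_pos: [0.5152, 0.0773, 0.1499]
ee_rot: [2.051, 2.379, 0.003]
force: [-11.3, -1.7, 5.0]
grip_width: 0.0112
grasp_force: 60.3
```

```bash
python3 rd.py
```

```text
p,l,z [5.20986944e-01 2.69122939e-04] 0.14986260181012548 F p,l,z [-11.49131266   0.460806  ] 4.025284311997714 T [-0.02554652  3.13412492] 0.03169616570361633 toolz mrad [1.88322394 0.71410729] yaw 8.470124786576363 0.011026996280256978 26.25
```

Emit:
jog_arm(jaw=[0,0,0,0,0,0,0,0], offset=[[0,0.0004,-0.0005],[0,0,0],[0,0,0],[0,0,0],[0,0,0],[0,0,0],[0,0,0],[0,0,0]], dr=[[0,0,0],[0,0,0],[0,0,0],[0,0,0],[0,0,0],[0,0,0],[0,0,0],[0,0,0]])

```text
t: 27.3
tool_pos: [0.5152, 0.0773, 0.1499]
ee_rot: [2.051, 2.379, 0.002]
force: [-10.9, -2.1, 1.9]
grip_width: 0.0114
grasp_force: 60.0
```

```bash
python3 rd.py
```

```text
p,l,z [5.21010696e-01 2.68618822e-04] 0.14987449336375677 F p,l,z [-11.13909573   0.35714697] 1.8518155050709502 T [-0.03886071  3.01490518] 0.02738295164671579 toolz mrad [1.18778027 0.44742553] yaw 8.475948666534373 0.010852276938828386 27.5
```

Emit:
jog_arm(jaw=[0,0,0,0,0,0,0,0], offset=[[0,0.0005,-0.0003],[0,0.0005,-0.0002],[0,0,0],[0,0,0],[0,0,0],[0,0,0],[0,0,0],[0,0,0]], dr=[[0,0,0],[-0.01,0,0],[0,0,0],[0,0,0],[0,0,0],[0,0,0],[0,0,0],[0,0,0]])

```text
t: 28.55
tool_pos: [0.5154, 0.0773, 0.1499]
ee_rot: [2.051, 2.379, 0.001]
force: [-11.3, -1.6, 0.8]
grip_width: 0.0114
grasp_force: 59.9
```

```bash
python3 rd.py;  python3 - <<'E'
from h import *
c=snap('wrist','w9');s=snap('side','s9');snap('top','t9')
a=cv2.resize(cv2.imread('pics/w9.png')[80:280,150:390],(480,400),interpolation=cv2.INTER_CUBIC)
b=cv2.resize(cv2.imread('pics/s9.png')[120:220,180:260],(320,400),interpolation=cv2.INTER_CUBIC)
cv2.imwrite('pics/c9.png',np.hstack([a,b]))
g=c['frame'].astype(int).sum(2);print(g[140,238:272].tolist())
E
```

```text
p,l,z [5.21200731e-01 2.68907502e-04] 0.14989492109203195 F p,l,z [-11.41925744   0.13630793] 0.8281018322980229 T [-0.01957801  3.13389155] 0.026180269104909854 toolz mrad [0.81057918 0.36029083] yaw 8.478894134154812 0.01101725862668856 28.75
[236, 233, 269, 279, 261, 275, 350, 432, 476, 501, 508, 511, 511, 511, 512, 513, 513, 511, 511, 509, 509, 509, 507, 499, 484, 450, 400, 349, 320, 317, 316, 315, 315, 313]
```

View pics/c9.png

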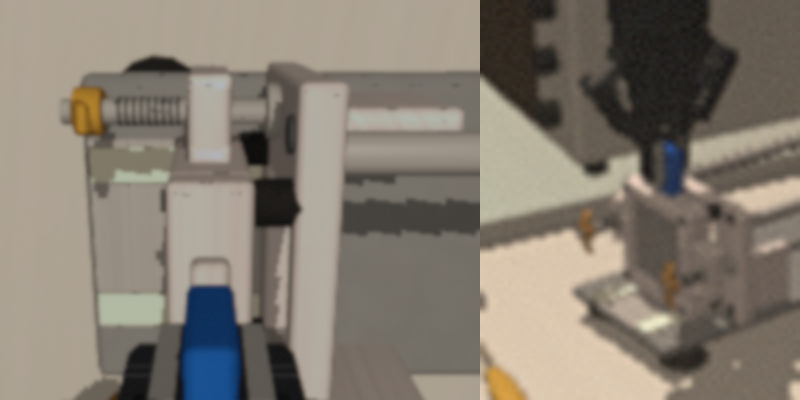

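The cassette sits over both studs (left ear on the stud at crop (210,110)) and against the buffers, leaning about 0.5° with its top forward. I'll straighten that, which also brings the push up.

Emit:
jog_arm(jaw=[0,0,0,0,0,0,0,0], offset=[[0,0,0],[0,0,0],[0,0,0],[0,0,0],[0,0,0],[0,0,0],[0,0,0],[0,0,0]], dr=[[-0.03,0,0],[-0.03,0,0],[0,0,0],[0,0,0],[0,0,0],[0,0,0],[0,0,0],[0,0,0]])

```text
t: 29.95
tool_pos: [0.515, 0.0772, 0.1498]
ee_rot: [2.048, 2.376, 0.01]
force: [-12.3, -1.2, 0.7]
grip_width: 0.0113
grasp_force: 60.1
```

```bash
python3 rd.py
```

```text
p,l,z [5.20790554e-01 2.79869196e-04] 0.1498441976016982 F p,l,z [-12.59130905   0.47531614] 1.2587221964948891 T [-0.01138505  3.38554457] 0.0034897275675485465 toolz mrad [8.02406721 0.45269053] yaw 8.475440060781642 0.011199436133957198 30.15
```

```bash
python3 -c "
from bench import robot
print(robot.read_state()['force']); print(robot.job_done())"
```

```text
[-12.26647425  -1.09808489   2.16547266]
the job is handed in; nothing more can be done
None
```

I handed the job in at about 30 s: the cassette is on the bed with an ear over each stud. It is still gripped and pressed nearly square (within about 0.5°) against the four buffers, with a measured push of about 12.5 N; no verdict was returned.

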